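# Change over two lidded condiment boxes

### The job

Change over the two steel condiment boxes: first shut the lid of the narrow box, which stands open, then flip the lid of the wide box right over, past upright, so that it leans back and stays open by itself. Just push the lids gently with the fingers: grip nothing, lift nothing, leave both boxes standing where they are, and leave the other things alone.

Things in the scene. Friction and masses are not known exactly. Their poses are not given: they have to be found in the camera images.
- wide_box: the wide one of two plain steel condiment boxes, 110 deep x 160 wide x 75 high, with a hinged lid 166 wide; starts shut. Origin at the centre of its underside on the bench; x points from its front (lip) to its back (hinge), y along its front, z up. It weighs about 1.8 kg, stands loose on rubber feet and its lip faces the robot's right hand side, so that its x points to the robot's left, turned up to about 20 degrees either way. May stand left or right of the other box
- wide_lid (a joint): lid of the wide box, radians. 0 = shut (level), grows as the lid swings up and back about its rear edge, 1.57 = upright, 1.9 = wide open, leaning back on its stop. The lid is a steel plate of 0.16 kg, 4 mm thick, that swings freely with light damping: gravity shuts it softly from below about 1.55 and keeps it open from above about 1.6
- wide_lip (a point): wide box: middle of the front edge of the lid's lip (rounded bar 8 mm thick). The lip is 140 mm from the hinge axis and, when shut, projects 27 mm in front of the box, its underside 76 mm above the bench with free room beneath
- wide_hinge (a point): wide box: middle of the hinge axis, at the box's back rim: 58 mm behind the box's centre, 77 mm above the bench; the axis runs along the box's y. In the lid's shut position the plate spans 1 to 5 mm above the axis
- narrow_box: the narrow steel condiment box, 110 deep x 95 wide x 75 high, with a hinged lid 101 wide; starts open. Origin at the centre of its underside on the bench; x points from its front (lip) to its back (hinge), y along its front, z up. It weighs about 1.8 kg, stands loose on rubber feet and its lip faces the robot's right hand side, so that its x points to the robot's left, turned up to about 20 degrees either way. May stand left or right of the other box
- narrow_lid (a joint): lid of the narrow box, radians. 0 = shut (level), grows as the lid swings up and back about its rear edge, 1.57 = upright, 1.9 = wide open, leaning back on its stop. The lid is a steel plate of 0.16 kg, 4 mm thick, that swings freely with light damping: gravity shuts it softly from below about 1.55 and keeps it open from above about 1.6
- narrow_lip (a point): narrow box: middle of the front edge of the lid's lip (rounded bar 8 mm thick). The lip is 140 mm from the hinge axis and, when shut, projects 27 mm in front of the box, its underside 76 mm above the bench with free room beneath
- narrow_hinge (a point): narrow box: middle of the hinge axis, at the box's back rim: 58 mm behind the box's centre, 77 mm above the bench; the axis runs along the box's y. In the lid's shut position the plate spans 1 to 5 mm above the axis
- pepper_mill: wooden pepper mill, 58 mm across, 160 high, standing behind the boxes. A bystander; origin at its underside
- timer: white round kitchen timer, 68 mm across, 50 high, standing at the front left. A bystander; origin at its underside
- fork: steel fork, 193 x 26 x 15, lying on the bench between the boxes. A bystander; origin at its underside
- spice_a: spice jar with a red cap, 45 mm across, 106 high, behind the boxes at the right. A bystander; origin at its underside
- spice_b: the other spice jar, alike, behind the boxes at the right. A bystander; origin at its underside
- peeler: black-handled peeler, 170 x 25 x 18, lying behind the boxes at the right. A bystander; origin at its underside
- spoon: steel spoon, 188 x 38 x 15, lying at the far left. A bystander; origin at its underside

How it is judged:
By the outcome, as a careful person would: the job done as asked, in the order asked, and still so for the second after the job is handed in, with the robot touching nothing.
It also fails if it takes over 58 s, if anything falls off the work surface, if the arm or the gripper's body presses on something with over 40 N, if the wrist force passes 120 N, or if a joint passes its speed limit or range.

### The arm

A 6-joint arm with a two-finger parallel gripper is mounted at the origin on a cart in front of the work surface, level with it; the furniture and walls round the work are solid. World frame = base frame: x ahead of the robot, y to its left, z up, the work surface at z = 0. Lengths are in mm, angles in rad, forces in N, time in s.
With the tool pointing down it reaches from about 275 to 1000 mm from the base axis. Payload 8.4 kg.
Tool frame: the origin (TCP) lies at the very end of the fingers, on their centre line; the grasp point (between the pads) lies 19 mm behind it (r.pinch_z is the distance from the TCP to the grasp point, in mm); z points along the fingers, y is the line along which they close (so a half turn about z gives the same grasp; the last joint's range is limited). The gripper opens to 85 mm and grips with 20 to 120 N. Pads are 22 mm wide; open, the fingers measure 114 mm over their backs; the gripper's body (76 mm by 85 mm) begins 54 mm behind the grasp point. The pads swing forward as they close: fully open they stand 13 mm farther back than shut.
Start: joints at [1.29, 0.353, 1.633, -0, 1.155, -0.002], TCP at [172, 600.869, 202.481] pointing down, gripper open.
Joint ranges: [-2.63, 2.63], [-0.92, 2.1], [0.06, 2.66], [-1.3, 4.44], [0, 2.69], [-3.02, 3.02]. Speed limits (rad/s): [2.22, 2.22, 2.79, 3.14, 3.14, 3.14].

### API

Orientations are given as [roll, pitch, yaw] about the fixed x, y, z axes, in that order (R = Rz(yaw) Ry(pitch) Rx(roll)).
In Python, from rig import r gives the robot as it stands.
- The arm moves only by the tool carry_out, never from a script. Its argument "series" is a list of rows, each a list of 7 numbers: the turn, a rotation vector about the tool's x, y, z as a fraction of full scale, then the shift along the tool's x, y, z as a fraction of full scale, then the gripper command: -1 is fully open, 1 is shut, values between are in proportion. A call has 1 to 8 rows; each row is the pose to reach, as a shift and turn from the pose commanded when the call began, along the tool's axes at that moment, turning the shorter way round; what a row does not reach only later rows make up. Full scale, the value 1, is 0.25 m for a shift and pi rad for a turn. A row lasts 1/8 s, in which the tool goes at most 62.5 mm and 10.7 degrees, less where a joint would pass 70% of its speed; a pose out of reach is approached as far as the arm can. A call with a number of a shift or a turn outside -1 to 1 is refused whole. A call with a gripper value outside its range is refused whole. The fingers move at their own pace and stop on an object; "force" is the grip in N (left out, the last holds). Time passes only in rows, so rows that repeat a pose let the fingers close. It gives the time, the measured TCP pose, the force, the opening and the grip force at its end, in the units of the state.
- r.sense(): the state, without advancing time (a new reading comes with each control period).
- r.grab_frame(name): name is "scene" or "top"; returns the picture (400x640x3 uint8, red, green, blue); there is no depth.
- r.get_calibration(name): a dict with "K" (3x3 intrinsics, pixels), "pose" (4x4, takes a point from camera to world coordinates). Camera axes: x right, y up, looking along -z (the intrinsics and any distortion apply to the point x, -y, -z); pixel columns grow to the right and rows downward; lengths in mm; the calibration is good to about 2 mm. A picture is of the moment at which its call begins. get_calibration takes no time and is no camera call.
- r.sign_off(): hands the job in; it is judged then, once.
Trained networks look in the newest picture that a camera, given by its name, has taken for a name from the list of things; names that differ only in an ending like _2 or _b are one class to them, and where a whole thing is asked for, a point or a joint stands for the part that bears it (a point fixed in the world has none). Each returns a list of dicts, best first, with "score" (0 to 1); they miss things now and then, are a little off and sometimes report something else, mostly with a low value. They report only what shows in the picture. A call takes as long as a camera call.
- r.silhouettes(camera, label): "region" (400x640 bool, what is visible of it) and "position" ([row, column] in pixels, amid what is visible of it).
The state is a dict: "clock": time; "qpos": joint angles; "qvel": joint speeds; "joint_efforts": joint torques, N m; "eef_pos": TCP position; "tcp_rot": TCP orientation; "contact_force": force on the tool from outside, world axes, zero at the start; "wrist_torque": the same for the moment, N m; "opening": opening from 0.0 (shut) to 1.0 (fully open); "grasp_force": force on a finger pad.
Only numpy, scipy, OpenCV 4.12 (cv2) and the standard library are available. Lean on these libraries where they do the work, as an engineer would, in place of code of your own. Each camera call takes 0.05 s, during which the arm holds its last target. There are 200 camera calls.

## Working session

There is one attempt and no reset: what is moved stays moved. The work goes in short steps, Python scripts to look and compute and a tool call to move; the robot and the scene stay as the last step left them, time stands still between calls to the robot, and variables do not carry over. Pictures are saved under pics/ and viewed, at most 10 in all, crops included, and the job is handed in when it is done.

Besides the shell and the picture viewer there is one more tool, called after "Request:" by a JSON object that holds its "fn" and its "kwargs". carry_out: Moves the arm, as the interface text tells. Its arguments: {"type":"object","properties":{"series":{"type":"array"},"force":{"type":"number"}},"required":["series"]}

```bash
mkdir -p pics; ls; python3 - <<'E'
from rig import r
import cv2,numpy as np
for n in("scene","top"):
    im=r.grab_frame(n);cv2.imwrite(f"pics/{n}0.png",im[:,:,::-1])
    c=r.get_calibration(n);print(n,np.round(c["K"],1).tolist(),np.round(c["pose"],3).tolist(),[k for k in c])
    for l in("wide_box","narrow_box","wide_lip","narrow_lip","wide_hinge","narrow_hinge","pepper_mill","timer","fork","spice_a"):
        print(l,[(round(d["score"],2),np.round(d["position"]).tolist(),int(d["region"].sum())) for d in r.silhouettes(n,l)][:3])
s=r.sense();print(s)
E
```

```text
pics
scene [[510.4, 0.0, 322.5], [0.0, 510.4, 201.2], [0.0, 0.0, 1.0]] [[0.558, -0.669, 0.491, 1495.013], [0.83, 0.442, -0.341, -645.338], [0.011, 0.597, 0.802, 1660.501], [0.0, 0.0, 0.0, 1.0]] ['K', 'pose']
wide_box [(0.78, [195.0, 346.0], 1559)]
narrow_box [(0.77, [230.0, 259.0], 1531), (0.22, [252.0, 333.0], 394)]
wide_lip [(0.69, [191.0, 342.0], 1220)]
narrow_lip [(0.91, [213.0, 269.0], 533), (0.32, [162.0, 344.0], 190)]
wide_hinge [(0.73, [199.0, 346.0], 1523)]
narrow_hinge [(0.94, [232.0, 255.0], 1588)]
pepper_mill [(0.91, [251.0, 334.0], 356), (0.54, [210.0, 270.0], 563), (0.49, [288.0, 278.0], 265)]
timer [(0.55, [160.0, 344.0], 165)]
fork [(0.54, [286.0, 279.0], 269), (0.39, [203.0, 281.0], 91)]
spice_a [(0.76, [289.0, 280.0], 302), (0.64, [276.0, 300.0], 298)]
top [[429.5, 0.0, 315.1], [0.0, 429.5, 199.7], [0.0, 0.0, 1.0]] [[-0.006, 0.995, -0.098, 428.363], [-1.0, -0.005, 0.011, 15.285], [0.011, 0.098, 0.995, 1347.825], [0.0, 0.0, 0.0, 1.0]] ['K', 'pose']
wide_box [(0.98, [206.0, 280.0], 2668)]
narrow_box []
wide_lip [(0.94, [204.0, 276.0], 2737)]
narrow_lip [(0.6, [215.0, 
[... 328 characters left out ...]
0], 348)]
{'clock': 1.1, 'qpos': array([ 1.28960278e+00,  3.53027939e-01,  1.63338180e+00,  1.90026898e-05,
        1.15520656e+00, -2.40802419e-03]), 'qvel': array([-0.00026977,  0.00146381, -0.00175767,  0.0018319 ,  0.00014961,
       -0.00106065]), 'joint_efforts': array([ 2.06806064e-03, -6.05197835e+01, -3.42437625e+01,  2.00168620e-04,
        1.29096141e-03, -1.33829212e-05]), 'eef_pos': array([171.99362754, 600.87751924, 202.47130642]), 'tcp_rot': array([-3.14156905e+00, -1.74418464e-05,  2.86279946e+00]), 'contact_force': array([-0.47318164,  0.77874677,  0.96216394]), 'wrist_torque': array([ 0.00090958, -0.00444691, -0.01501857]), 'grasp_force': 0.0, 'opening': 1.0013483206836342}
```

View pics/scene0.png

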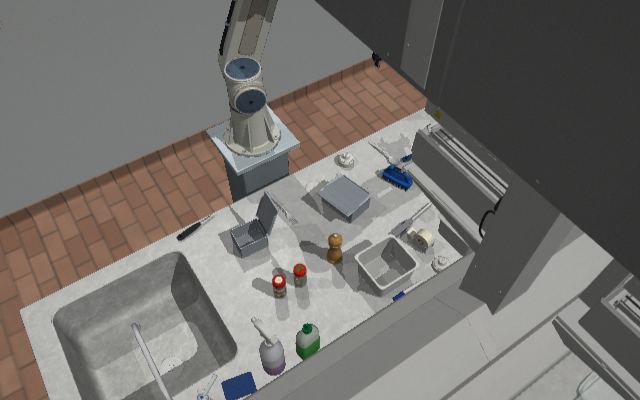

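View pics/top0.png

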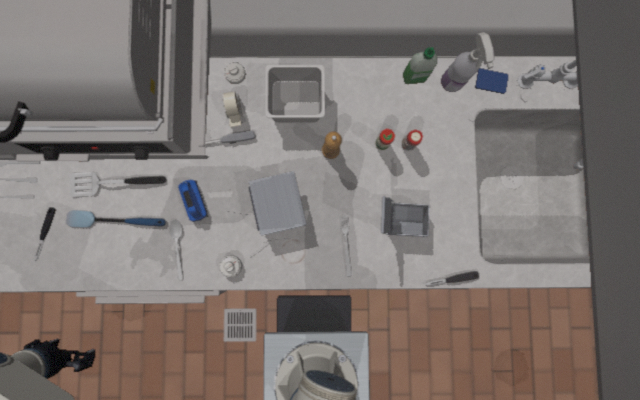

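The top view shows the wide box, shut, at about (col 276, row 204). The narrow box is at (406, 218), with its lid standing open on its left side. The fork lies between them, and the pepper mill and jars are behind. Next I'll measure the outlines.

```bash
cat > h.py <<'E'
from rig import r
import numpy as np,cv2
def ray(n,rc,z):
    c=r.get_calibration(n);K=c["K"];P=np.array(c["pose"])
    d=np.linalg.inv(K)@[rc[1],rc[0],1.];d=P[:3,:3]@[d[0],-d[1],-d[2]]
    return P[:3,3]+d*(z-P[2,3])/d[2]
def proj(n,p):
    c=r.get_calibration(n);P=np.array(c["pose"]);q=P[:3,:3].T@(np.array(p)-P[:3,3]);q=c["K"]@[q[0],-q[1],-q[2]]
    return q[:2]/q[2]
E
python3 - <<'E'
from h import *
t=r.grab_frame("top");r.grab_frame("scene")
for n,l,z in(("top","wide_lip",80),("top","wide_hinge",80),("scene","wide_lip",80),("top","narrow_hinge",75),("top","narrow_lip",75),("scene","narrow_hinge",75),("top","fork",8),("top","pepper_mill",100),("top","timer",50)):
    for d in r.silhouettes(n,l)[:1]:
        m=d["region"].astype(np.uint8);m=cv2.morphologyEx(m,cv2.MORPH_OPEN,np.ones((3,3),np.uint8))
        b=cv2.boxPoints(cv2.minAreaRect(cv2.findNonZero(m)))
        w=np.array([ray(n,(v,u),z)[:2] for u,v in b])
        print(n,l,round(d["score"],2),b.round().tolist(),w.round().tolist(),w.mean(0).round(),np.linalg.norm(np.diff(w,axis=0),axis=1).round())
a=cv2.resize(t[160:260,235:315],None,fx=5,fy=5,interpolation=cv2.INTER_CUBIC);b=cv2.resize(t[180:260,370:450],(400,400),interpolation=cv2.INTER_CUBIC)
c=np.zeros((500,800,3),np.uint8);c[:500,:400]=a;c[:400,400:]=b
cv2.imwrite("pics/crop1.png",c[:,:,::-1])
E
```

```text
top wide_lip 0.94 [[247.0, 181.0], [294.0, 171.0], [306.0, 225.0], [259.0, 235.0]] [[610.0, 204.0], [641.0, 62.0], [480.0, 27.0], [449.0, 167.0]] [545. 115.] [145. 165. 143.]
top wide_hinge 0.84 [[246.0, 181.0], [294.0, 169.0], [308.0, 225.0], [260.0, 237.0]] [[609.0, 207.0], [645.0, 63.0], [478.0, 22.0], [443.0, 164.0]] [544. 114.] [149. 172. 147.]
scene wide_lip 0.6 [[317.0, 193.0], [337.0, 168.0], [372.0, 196.0], [351.0, 221.0]] [[484.0, 30.0], [422.0, 170.0], [612.0, 200.0], [665.0, 65.0]] [546. 116.] [153. 193. 146.]
top narrow_hinge 0.62 [[380.0, 234.0], [382.0, 197.0], [431.0, 200.0], [428.0, 237.0]] [[451.0, -190.0], [562.0, -201.0], [550.0, -345.0], [440.0, -333.0]] [ 501. -267.] [111. 145. 111.]
top narrow_lip 0.91 [[381.0, 233.0], [382.0, 196.0], [394.0, 196.0], [392.0, 233.0]] [[454.0, -193.0], [564.0, -200.0], [562.0, -235.0], [452.0, -228.0]] [ 508. -214.] [110.  35. 110.]
scene narrow_hinge 0.95 [[223.0, 238.0], [265.0, 192.0], [293.0, 217.0], [251.0, 264.0]] [[463.0, -372.0], [362.0, -132.0], [527.0, -106.0], [614.0, -339.0]] [ 492. -237.] [260. 167. 249.]
top fork 0.58 [[343.0, 226.0], [347.0, 226.0], [350.0, 274.0], [346.0, 274.0]] [[477.0, -86.0], [478.0, -99.0], [329.0, -108.0], [328.0, -95.0]] [403. -97.] [ 13. 149.  13.]
top pepper_mill 0.58 [[319.0, 156.0], [328.0, 129.0], [345.0, 134.0], [336.0, 161.0]] [[681.0, -13.0], [762.0, -40.0], [745.0, -90.0], [664.0, -62.0]] [713. -51.] [86. 53. 86.]
top timer 0.67 [[220.0, 255.0], [242.0, 255.0], [242.0, 276.0], [220.0, 276.0]] [[391.0, 286.0], [391.0, 220.0], [329.0, 219.0], [329.0, 285.0]] [360. 252.] [66. 62. 65.]
```

View pics/crop1.png

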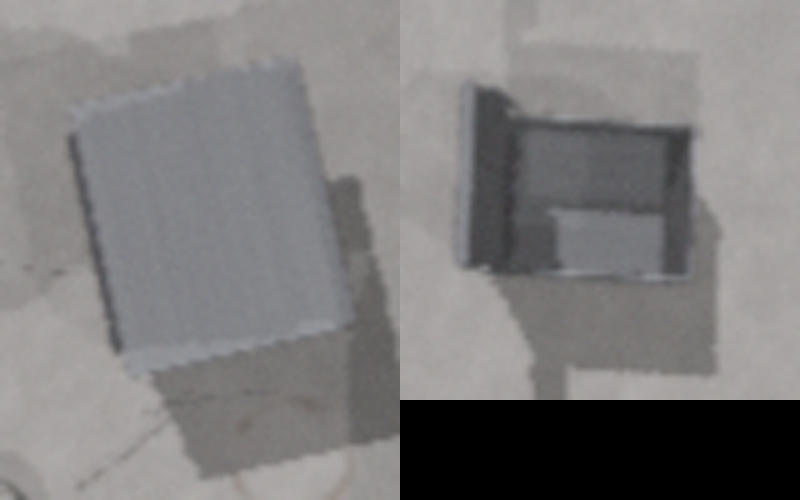

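The crop shows the wide lid's lip edge on the right, from (295,172) to (305,224). The narrow box rim has its right edge at col 428, rows 205 to 235, and its open lid's top edge runs from (384,197) to (382,233). Next I'll convert these to box poses.

```bash
cat >> h.py <<'E'
from scipy.spatial.transform import Rotation as R
def row(p,rpy):
    "row numbers for target TCP pose from the present pose"
    s=r.sense();A=R.from_euler("xyz",s["tcp_rot"]);B=R.from_euler("xyz",rpy)
    rv=(A.inv()*B).as_rotvec()
    return np.r_[rv/np.pi,A.inv().apply(np.array(p)-s["eef_pos"])/250].round(3).tolist()
E
python3 - <<'E'
from h import *
a=lambda x,y:(160+y/5,235+x/5); b=lambda x,y:(180+y/5,370+(x-400)/5)
W=np.array([ray("top",a(*q),82)[:2] for q in((72,108),(298,60),(352,322),(122,355))])
print("wide lid corners",W.round(),np.linalg.norm(np.roll(W,-1,0)-W,axis=1).round())
N=np.array([ray("top",b(*q),75)[:2] for q in((692,124),(692,277))]);L=np.array([ray("top",b(*q),209)[:2] for q in((465,85),(457,265))])
print("narrow rim front",N.round(),"lip",L.round())
# fit check: reproject a hypothesised model
def chk(n,c,yaw,pts):
    for x,y,z in pts:
        p=np.array([c[0]+np.cos(yaw)*x-np.sin(yaw)*y,c[1]+np.sin(yaw)*x+np.cos(yaw)*y,z]);print(p.round(),proj(n,p).round(1))
E
```

```text
wide lid corners [[608. 195.]
 [636.  61.]
 [480.  30.]
 [461. 165.]] [137. 159. 136. 150.]
narrow rim front [[ 536. -337.]
 [ 445. -335.]] lip [[ 547. -179.]
 [ 451. -173.]]
```

```bash
python3 -c "
from h import *
print(row([380,200,250],[np.pi,0,3.1]))"
```

```text
[-0.0, 0.0, -0.076, -1.241, -1.313, -0.19]
```

Request:
{"fn": "carry_out", "kwargs": {"series": [[0,0,-0.076,-0.22,-0.23,-0.19,1],[0,0,-0.076,-0.44,-0.46,-0.19,1],[0,0,-0.076,-0.66,-0.69,-0.19,1],[0,0,-0.076,-0.9,-0.95,-0.19,1],[0,0,-0.076,-0.9,-0.95,-0.19,1],[0,0,-0.076,-0.9,-0.95,-0.19,1],[0,0,-0.076,-0.9,-0.95,-0.19,1]]}}

```text
clock: 2.52
eef_pos: [323.6, 309.5, 250.3]
tcp_rot: [3.141, 0.001, 3.099]
contact_force: [0.6, 0.8, 0.1]
opening: 0.001
grasp_force: 0.0
```

```bash
python3 -c "
from h import *
s=r.sense();print(s['eef_pos'],s['tcp_rot'],s['opening'],s['qpos'])
print(row([496,-110,250],[np.pi,0,3.1]),row([496,-110,165],[np.pi,0,3.1]))"
```

```text
[323.60116433 309.46695479 250.3139431 ] [3.14116755e+00 5.26778262e-04 3.09870820e+00] 0.0009685370253521695 [ 7.59794614e-01  2.03008126e-02  1.93621214e+00 -9.01622336e-05
  1.18440796e+00 -7.68083421e-01]
[0.0, 0.0, -0.0, -0.761, -1.647, 0.001] [0.0, 0.0, -0.0, -0.761, -1.647, 0.341]
```

Request:
{"fn": "carry_out", "kwargs": {"series": [[0,0,0,-0.2,-0.2,0,1],[0,0,0,-0.4,-0.4,0,1],[0,0,0,-0.55,-0.6,0,1],[0,0,0,-0.65,-0.8,0,1],[0,0,0,-0.76,-1.0,0,1],[0,0,0,-0.76,-1.0,0,1],[0,0,0,-0.76,-1.0,0,1]]}}

```text
clock: 3.4
eef_pos: [502.8, 54.0, 249.7]
tcp_rot: [3.141, -0.001, 3.101]
contact_force: [0.7, 0.3, 0.7]
opening: -0.002
grasp_force: 0.0
```

```bash
python3 -c "
from h import *
s=r.sense();print(s['eef_pos'],s['qpos'])
print(row([496,-110,250],[np.pi,0,3.1]),row([496,-110,165],[np.pi,0,3.1]))"
```

```text
[502.78330632  54.03477072 249.67168651] [ 1.03608674e-01  1.20204720e-01  1.82866336e+00  7.10700976e-04
  1.19338678e+00 -1.42682600e+00]
[0.0, -0.0, 0.0, 0.0, -0.657, -0.002] [0.0, -0.0, 0.0, 0.0, -0.657, 0.338]
```

Request:
{"fn": "carry_out", "kwargs": {"series": [[0,0,0,0,-0.2,0,1],[0,0,0,0,-0.4,0.05,1],[0,0,0,0,-0.6,0.15,1],[0,0,0,0,-0.66,0.34,1],[0,0,0,0,-0.66,0.34,1],[0,0,0,0,-0.66,0.34,1]]}}

```text
clock: 4.15
eef_pos: [497.0, -110.0, 166.2]
tcp_rot: [3.141, 0.001, 3.103]
contact_force: [-0.3, -1.1, 0.2]
opening: -0.001
grasp_force: 0.0
```

```bash
python3 -c "
from h import *
im=r.grab_frame('scene');cv2.imwrite('pics/s2.png',cv2.resize(im[110:310,180:420,::-1],(720,600)))
for y in(-155,-180,-245):print(row([496,y,165],[np.pi,0,3.1]))"
```

```text
[-0.0, 0.001, 0.001, -0.001, -0.179, 0.007]
[-0.0, 0.001, 0.001, -0.005, -0.279, 0.007]
[-0.0, 0.001, 0.001, -0.015, -0.539, 0.007]
```

View pics/s2.png

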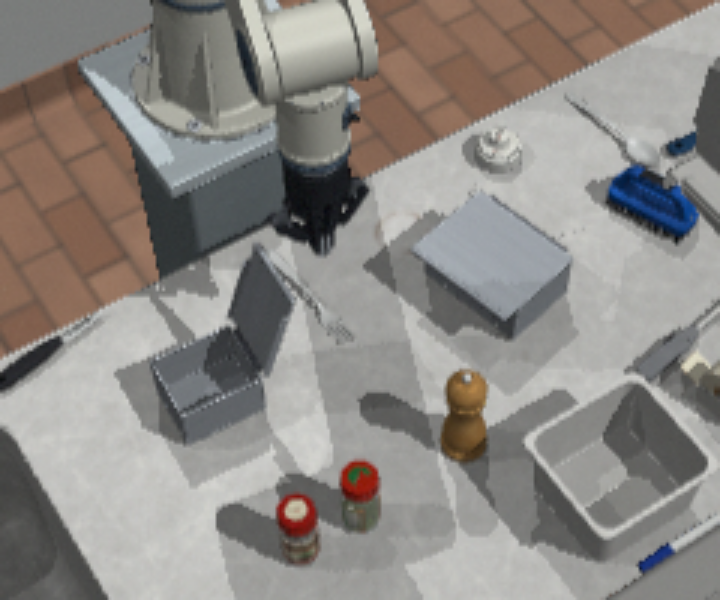

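The finger tips sit behind the narrow lid with clearance. The shut gripper's knuckles spread along its closing axis, so I'll turn the tool a quarter turn to lay them along the lid before pushing.

Request:
{"fn": "carry_out", "kwargs": {"series": [[0,0,0.12,0,0,0,1],[0,0,0.24,0,0,0,1],[0,0,0.36,0,0,0,1],[0,0,0.5,0,0,0,1],[0,0,0.5,0,0,0,1],[0,0,0.5,0,0,0,1],[0,0,0.5,0,0,0,1],[0,0,0.5,0,0,0,1]]}}

```text
clock: 5.2
eef_pos: [497.6, -110.6, 167.0]
tcp_rot: [3.139, 0.001, 1.597]
contact_force: [0.2, -0.9, -0.1]
opening: 0.0
grasp_force: 0.0
```

```bash
python3 -c "
from h import *
s=r.sense();print(s['eef_pos'],s['tcp_rot'],s['qpos'])
for y in(-155,-180,-200,-220,-245):print(row([496,y,165],[np.pi,0,1.53]))"
```

```text
[ 497.59257669 -110.56702959  167.01336785] [3.13851025e+00 5.59884214e-04 1.59703561e+00] [-2.21750116e-01  2.12450719e-01  1.91496161e+00  2.52346906e-04
  1.01105481e+00 -2.48123915e-01]
[0.001, 0.0, 0.021, -0.177, -0.011, 0.008]
[0.001, 0.0, 0.021, -0.277, -0.014, 0.008]
[0.001, 0.0, 0.021, -0.357, -0.016, 0.008]
[0.001, 0.0, 0.021, -0.437, -0.018, 0.008]
[0.001, 0.0, 0.021, -0.537, -0.021, 0.008]
```

Now a slow push at about 12 mm per row.

Request:
{"fn": "carry_out", "kwargs": {"series": [[0,0,0.02,-0.08,-0.01,0,1],[0,0,0.02,-0.14,-0.01,0,1],[0,0,0.02,-0.18,-0.01,0,1],[0,0,0.02,-0.22,-0.01,0,1],[0,0,0.02,-0.26,-0.01,0,1],[0,0,0.02,-0.3,-0.01,0,1],[0,0,0.02,-0.34,-0.01,0,1],[0,0,0.02,-0.38,-0.01,0,1]]}}

```text
clock: 6.2
eef_pos: [496.6, -207.4, 164.9]
tcp_rot: [-3.141, 0.0, 1.539]
contact_force: [-0.8, 0.9, 0.2]
opening: 0.0
grasp_force: 0.1
```

Request:
{"fn": "carry_out", "kwargs": {"series": [[0,0,0,-0.04,0,0,1],[0,0,0,-0.08,0,0,1],[0,0,0,-0.11,0,0,1],[0,0,0,-0.14,0,0,1],[0,0,0,-0.17,0,0,1],[0,0,0,-0.17,0,0,1],[0,0,0,-0.17,0,0,1],[0,0,0,-0.17,0,0,1]]}}

```text
clock: 7.2
eef_pos: [495.2, -248.9, 165.0]
tcp_rot: [-3.142, -0.0, 1.539]
contact_force: [0.3, -0.8, 1.1]
opening: 0.001
grasp_force: 0.0
```

```bash
python3 -c "
from h import *
im=r.grab_frame('scene');cv2.imwrite('pics/s3.png',cv2.resize(im[110:310,180:420,::-1],(720,600)))
s=r.sense();print(s['eef_pos'],s['contact_force'])"
```

```text
[ 495.25992388 -248.90480358  164.98469873] [-0.6552237   0.12561749 -0.52153394]
```

View pics/s3.png

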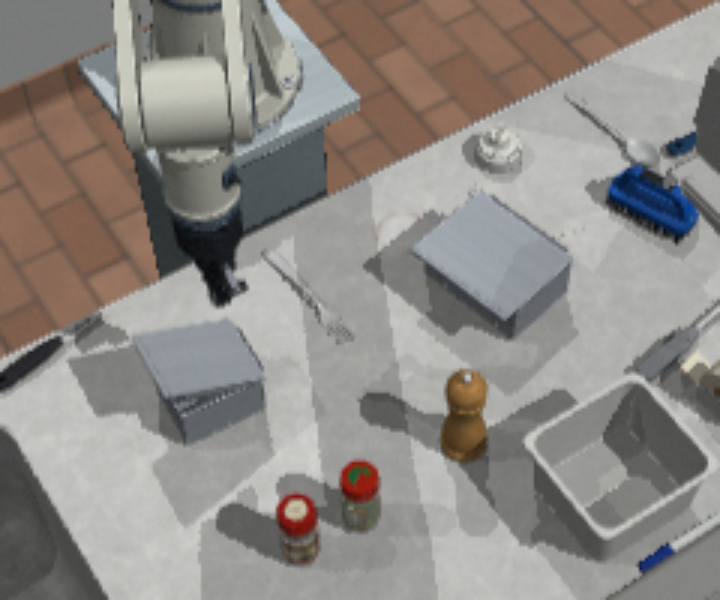

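The narrow lid has swung down and is settling shut, and its box hasn't moved. Next comes the approach for the wide lid: tool pitched 45° toward the hinge side, with its closing axis along the lip.

```bash
cat >> h.py <<'E'
t0=np.radians(11);b=np.array([-np.sin(t0),np.cos(t0),0]);l=np.array([np.cos(t0),np.sin(t0),0]);k=np.array([0,0,1.])
def ori(t):
    t=np.radians(t);z=np.cos(t)*b-np.sin(t)*k;return R.from_matrix(np.c_[np.cross(l,z),l,z]).as_euler("xyz")
lip=np.array([558,44,0.])
E
python3 -c "
from h import *
print(ori(45).round(3));p=lip-100*b;p[2]=190;print(p,row(p,ori(45)))"
```

```text
[-3.142 -0.785  1.763]
[577.08089954 -54.16271834 190.        ] [0.028, 0.249, -0.068, 0.789, 0.302, -0.1]
```

Request:
{"fn": "carry_out", "kwargs": {"series": [[0,0,0,0.16,0.05,-0.1,1],[0.005,0.04,-0.01,0.3,0.1,-0.1,1],[0.01,0.1,-0.025,0.45,0.2,-0.1,1],[0.016,0.15,-0.04,0.6,0.25,-0.1,1],[0.022,0.2,-0.055,0.7,0.3,-0.1,1],[0.028,0.25,-0.068,0.79,0.3,-0.1,1],[0.028,0.25,-0.068,0.79,0.3,-0.1,1],[0.028,0.25,-0.068,0.79,0.3,-0.1,1]]}}

```text
clock: 8.25
eef_pos: [576.5, -54.6, 190.0]
tcp_rot: [3.141, -0.785, 1.763]
contact_force: [0.1, -0.6, -0.6]
opening: 0.007
grasp_force: 0.0
```

```bash
python3 - <<'E'
from h import *
s=r.sense();print(s['eef_pos'],s['tcp_rot'],s['qpos'])
p=lip-45*b;p[2]=120;print(row(p,ori(45)));p[2]=58;print(row(p,ori(45)))
t=r.grab_frame("top");sc=r.grab_frame("scene")
o=np.vstack([cv2.resize(t[150:270,230:450],(660,360)),cv2.resize(sc[140:260,220:440],(440,240)) [:, :440].repeat(1,0) if 0 else cv2.resize(sc[150:230,230:450],(660,240))])
cv2.imwrite("pics/s4.png",o[:,:,::-1])
E
```

```text
[576.54314429 -54.60486751 190.02550638] [ 3.14113578 -0.78534967  1.76348899] [-0.46465702  0.58647028  1.55030332  0.59446971  1.55595906 -0.83895472]
[-0.0, 0.0, 0.0, -0.042, 0.002, 0.355]
[-0.0, 0.0, 0.0, -0.217, 0.002, 0.53]
```

View pics/s4.png

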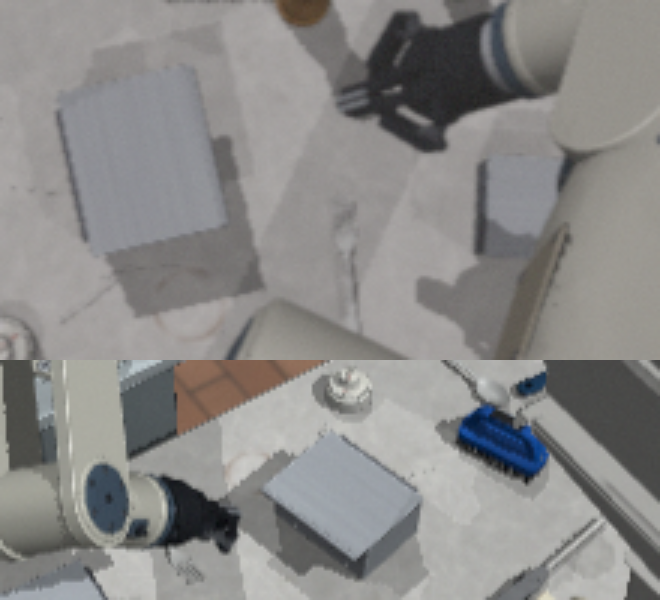

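The narrow lid is shut, and the tool is aligned square to the wide lip with the fork clear below. Next I'll go down in front of the lip and slide under.

Request:
{"fn": "carry_out", "kwargs": {"series": [[0,0,0,-0.02,0,0.18,1],[0,0,0,-0.04,0,0.35,1],[0,0,0,-0.13,0,0.44,1],[0,0,0,-0.217,0,0.53,1],[0,0,0,-0.217,0,0.53,1],[0,0,0,-0.217,0,0.53,1]]}}

```text
clock: 9.1
eef_pos: [566.7, 0.4, 59.8]
tcp_rot: [3.138, -0.787, 1.766]
contact_force: [0.4, -0.7, 0.9]
opening: 0.002
grasp_force: 0.0
```

```bash
python3 - <<'E'
from h import *
s=r.sense();print(s['eef_pos'],s['tcp_rot'],s['contact_force'])
p=lip+6*b;p[2]=58;print(row(p,ori(45)))
t=r.grab_frame("top");sc=r.grab_frame("scene")
o=np.vstack([cv2.resize(t[155:255,240:400],(480,300)),cv2.resize(sc[160:230,270:382],(480,300))])
cv2.imwrite("pics/s5.png",o[:,:,::-1])
E
```

```text
[5.66717990e+02 3.54386157e-01 5.97524855e+01] [ 3.13799456 -0.78736157  1.76640064] [ 0.42858634 -0.66712891  0.91827573]
[0.0, -0.001, 0.001, 0.138, -0.001, 0.148]
```

View pics/s5.png

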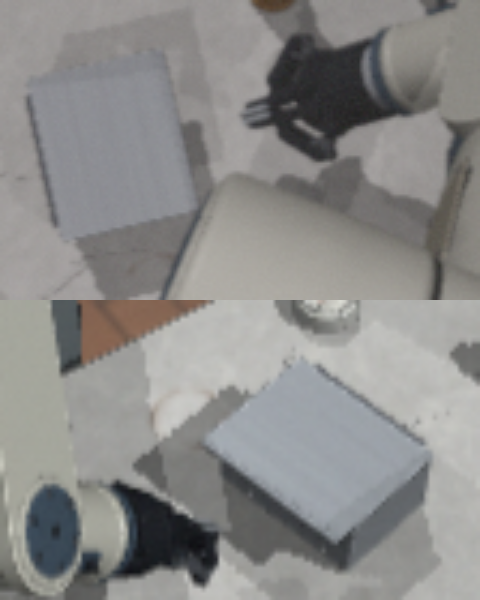

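```bash
python3 - <<'E'
from h import *
s=r.sense();p=s['eef_pos'];A=R.from_euler("xyz",s['tcp_rot']).as_matrix();c=p+11*A[:,0]
o=[]
for n in("top","scene"):
    im=r.grab_frame(n);q=[proj(n,v) for v in(p,c,lip+[0,0,80])];print(n,np.round(q,1).tolist())
    u,v=np.round(q[0]).astype(int);f=8;cr=cv2.resize(im[v-20:v+20,u-30:u+30],None,fx=f,fy=f,interpolation=cv2.INTER_NEAREST)
    for a,col in zip(q,((255,0,0),(0,255,0),(0,0,255))):cv2.drawMarker(cr,tuple(int(x) for x in (a-[u-30,v-20]+.5)*f),col,0,12,1)
    o.append(cr)
cv2.imwrite("pics/s6.png",np.vstack(o)[:,:,::-1][:600])
E
```

```text
top [[315.1, 195.7], [312.6, 196.0], [300.4, 198.1]]
scene [[322.5, 214.1], [324.0, 211.8], [330.7, 204.3]]
```

View pics/s6.png

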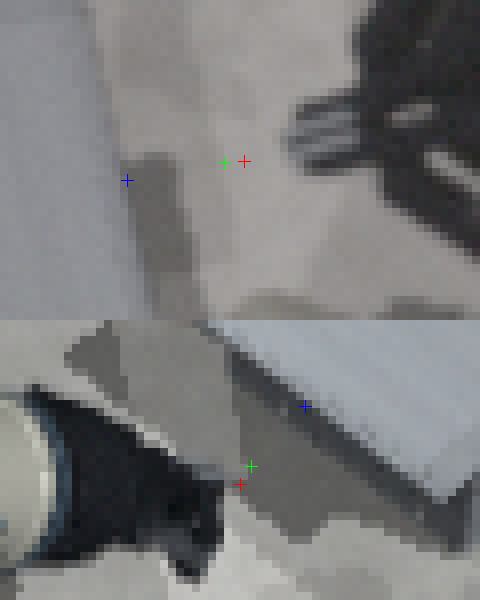

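```bash
python3 - <<'E'
from h import *
from scipy.optimize import least_squares
s=r.sense();p=s['eef_pos'];A=R.from_euler("xyz",s['tcp_rot']).as_matrix()
for sc in((319.5,221.5),(320,216),(317,224)):
    f=least_squares(lambda x:np.r_[proj("top",x)-(321,193),proj("scene",x)-sc],p)
    print(f.x.round(),np.round(f.fun,1),"tool-frame offset",(A.T@(f.x-p)).round())
for d in(-20,-60,-100,-150):print(d,[proj(n,p+d*A[:,2]).round(1).tolist() for n in("top","scene")])
print(s['qpos'],p)
E
```

```text
[577. -19.  38.] [ 0.2  0.1  0.3 -0. ] tool-frame offset [-30.   7.   1.]
[574. -17.  69.] [-0.1 -0.1 -0.2  0. ] tool-frame offset [ -6.   4. -20.]
[577. -23.  24.] [ 1.3  0.8  1.9 -0.1] tool-frame offset [-43.   5.   8.]
-20 [[319.8, 194.4], [319.9, 214.1]]
-60 [[329.5, 191.5], [314.5, 214.1]]
-100 [[339.7, 188.4], [309.0, 214.1]]
-150 [[353.0, 184.4], [301.8, 214.0]]
[-0.39897227  0.71671139  1.67228917  0.65322659  1.32229718 -0.94813406] [5.66682671e+02 2.21803183e-01 5.93912149e+01]
```

Both views put the visible fingertip about 18 mm short of the nominal TCP along the tool axis, and the gripper axis itself agrees. I'll choose an under-lip pose that is safe for either tip length: 47 mm high and 16 mm in.

```bash
python3 - <<'E'
from h import *
for d,z in((-45,47),(0,47),(16,47)):
    p=lip+d*b;p[2]=z;print(row(p,ori(45)))
E
```

```text
[0.0, -0.001, 0.001, -0.036, -0.001, 0.034]
[0.0, -0.001, 0.001, 0.091, -0.001, 0.161]
[0.0, -0.001, 0.001, 0.136, -0.001, 0.207]
```

Request:
{"fn": "carry_out", "kwargs": {"series": [[0,0,0,-0.036,0,0.034,1],[0,0,0,0,0,0.07,1],[0,0,0,0.05,0,0.12,1],[0,0,0,0.09,0,0.16,1],[0,0,0,0.115,0,0.185,1],[0,0,0,0.136,0,0.206,1],[0,0,0,0.136,0,0.206,1]]}}

```text
clock: 10.18
eef_pos: [554.3, 60.3, 46.0]
tcp_rot: [3.14, -0.788, 1.765]
contact_force: [0.7, 0.0, -0.1]
opening: 0.003
grasp_force: 0.0
```

```bash
python3 - <<'E'
from h import *
s=r.sense();print(s['eef_pos'],s['contact_force'])
for th in range(4,100,4):
    a=np.radians(th);p=lip+(16+140*(1-np.cos(a)))*b;p[2]=47+140*np.sin(a);print(th,row(p,ori(45))[3:])
E
```

```text
[554.28772244  60.33986305  46.0204912 ] [ 0.70907828  0.01956442 -0.10426535]
4 [0.029, 0.002, -0.031]
8 [0.06, 0.002, -0.056]
12 [0.092, 0.002, -0.078]
16 [0.125, 0.002, -0.098]
20 [0.16, 0.002, -0.116]
24 [0.196, 0.002, -0.131]
28 [0.233, 0.002, -0.144]
32 [0.271, 0.003, -0.154]
36 [0.31, 0.003, -0.161]
40 [0.348, 0.003, -0.166]
44 [0.387, 0.003, -0.168]
48 [0.426, 0.003, -0.167]
52 [0.465, 0.003, -0.163]
56 [0.504, 0.003, -0.157]
60 [0.542, 0.003, -0.148]
64 [0.579, 0.003, -0.137]
68 [0.616, 0.003, -0.122]
72 [0.651, 0.003, -0.106]
76 [0.685, 0.003, -0.087]
80 [0.718, 0.003, -0.065]
84 [0.749, 0.003, -0.042]
88 [0.779, 0.004, -0.016]
92 [0.806, 0.004, 0.012]
96 [0.832, 0.004, 0.041]
```

Request:
{"fn": "carry_out", "kwargs": {"series": [[0,0,0,0.029,0,-0.031,1],[0,0,0,0.06,0,-0.056,1],[0,0,0,0.092,0,-0.078,1],[0,0,0,0.125,0,-0.098,1],[0,0,0,0.16,0,-0.116,1],[0,0,0,0.16,0,-0.116,1]]}}

```text
clock: 10.92
eef_pos: [553.3, 67.1, 95.8]
tcp_rot: [3.138, -0.788, 1.766]
contact_force: [1.4, -7.5, 2.0]
opening: 0.004
grasp_force: 3.4
```

```bash
python3 - <<'E'
from h import *
s=r.sense();print(s['eef_pos'],s['contact_force'],s['wrist_torque'])
t=r.grab_frame("top");sc=r.grab_frame("scene")
o=np.vstack([cv2.resize(t[155:255,240:400],(480,300)),cv2.resize(sc[160:230,270:382],(480,300))])
cv2.imwrite("pics/s7.png",o[:,:,::-1])
E
```

```text
[553.2922828   67.09134429  95.7736826 ] [ 1.3720382  -7.47976522  1.95209799] [-0.92257838 -0.0606968   0.08439659]
```

View pics/s7.png

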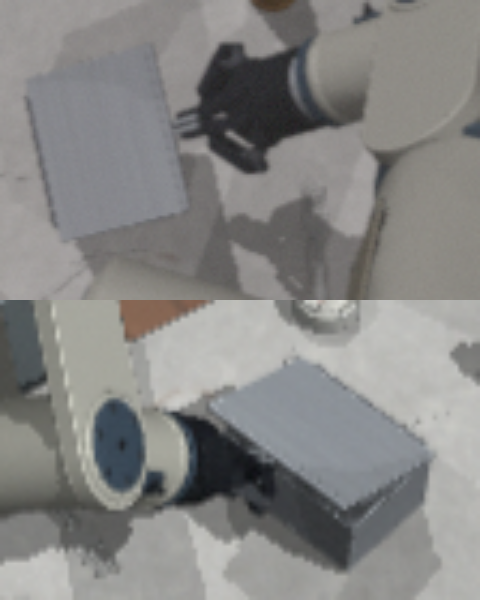

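The lid is about 19° open, resting on the finger, and the box hasn't moved: the hinge edge is at the same pixels. The reaction points along the lid toward the hinge, so I'm pressing radially inward. I'll back off a little along the tool axis.

Request:
{"fn": "carry_out", "kwargs": {"series": [[0,0,0,0,0,-0.012,1],[0,0,0,0,0,-0.012,1]]}}

```text
clock: 11.28
eef_pos: [553.2, 65.6, 97.2]
tcp_rot: [3.14, -0.789, 1.765]
contact_force: [-0.4, 0.7, -0.2]
opening: 0.001
grasp_force: 0.0
```

Request:
{"fn": "carry_out", "kwargs": {"series": [[0,0,0,0,0,-0.012,1],[0,0,0,0,0,-0.012,1]]}}

```text
clock: 11.52
eef_pos: [553.8, 63.2, 99.1]
tcp_rot: [3.14, -0.789, 1.765]
contact_force: [-0.2, -1.0, 0.4]
opening: 0.006
grasp_force: 0.0
```

```bash
cat >> h.py <<'E'
def lidmask():
    "lid angle by best fit of projected lid outline to the network's region, and to image gradients"
    im=cv2.GaussianBlur(cv2.cvtColor(r.grab_frame("top"),cv2.COLOR_RGB2GRAY),(0,0),.7).astype(float)
    ge=np.hypot(cv2.Sobel(im,6,1,0),cv2.Sobel(im,6,0,1));out=[]
    h=lip+140*b+77*k
    for th in range(0,114,3):
        a=np.radians(th);e=h+140*(-b*np.cos(a)+k*np.sin(a))+5*(b*np.sin(a)+k*np.cos(a))
        ps=[proj("top",e+l*t) for t in (*range(-80,-45,3),*range(45,80,3))]
        out.append((round(float(np.mean([max(cv2.getRectSubPix(ge.astype(np.float32),(1,1),(float(q[0]+d),float(q[1])))[0,0] for d in(-.5,0,.5)) for q in ps])),0),th))
    return sorted(out)[::-1][:5]
E
python3 -c "
from h import *
print(lidmask())
im=r.grab_frame('top');im0=cv2.imread('pics/top0.png')[:,:,::-1]
for v in(180,212,218):print(v,im0[v,292:312].mean(1).round().tolist(),im[v,292:312].mean(1).round().tolist())"
```

```text
[(73.0, 84), (69.0, 9), (69.0, 6), (69.0, 3), (68.0, 0)]
180 [131.0, 127.0, 125.0, 126.0, 130.0, 146.0, 151.0, 150.0, 147.0, 149.0, 147.0, 147.0, 145.0, 147.0, 147.0, 149.0, 149.0, 149.0, 147.0, 147.0] [133.0, 131.0, 130.0, 122.0, 129.0, 142.0, 145.0, 146.0, 145.0, 144.0, 144.0, 144.0, 141.0, 142.0, 144.0, 134.0, 105.0, 64.0, 50.0, 51.0]
212 [131.0, 133.0, 134.0, 135.0, 136.0, 136.0, 136.0, 136.0, 132.0, 127.0, 122.0, 110.0, 109.0, 118.0, 119.0, 119.0, 113.0, 104.0, 128.0, 144.0] [144.0, 144.0, 145.0, 144.0, 145.0, 144.0, 146.0, 146.0, 143.0, 137.0, 131.0, 114.0, 104.0, 115.0, 118.0, 114.0, 117.0, 118.0, 141.0, 157.0]
218 [133.0, 134.0, 132.0, 134.0, 135.0, 136.0, 136.0, 137.0, 135.0, 133.0, 128.0, 125.0, 119.0, 107.0, 114.0, 104.0, 100.0, 101.0, 103.0, 102.0] [143.0, 144.0, 145.0, 143.0, 146.0, 147.0, 147.0, 146.0, 147.0, 146.0, 140.0, 134.0, 124.0, 109.0, 116.0, 114.0, 112.0, 115.0, 112.0, 117.0]
```

Lid edge pixels are back at the shut position, so the tip only caught the lip's front and the lid dropped softly. The finger needs to go deeper and flatter, so I'll retreat, tilt to 30°, and go in under the lip with a force guard.

```bash
python3 - <<'E'
from h import *
for d,z,t in((-30,130,45),(-45,90,30),(-45,45,30),(10,45,30)):
    p=lip+d*b;p[2]=z;print(d,z,row(p,ori(t)))
E
```

```text
-30 130 [-0.0, -0.001, 0.0, -0.052, 0.002, -0.229]
-45 90 [-0.0, 0.082, 0.0, -0.208, 0.002, -0.159]
-45 45 [-0.0, 0.082, 0.0, -0.336, 0.002, -0.032]
10 45 [-0.0, 0.082, 0.0, -0.181, 0.002, 0.124]
```

Request:
{"fn": "carry_out", "kwargs": {"series": [[0,0,0,-0.02,0,-0.12,1],[0,0,0,-0.052,0,-0.23,1],[0,0.04,0,-0.14,0,-0.2,1],[0,0.082,0,-0.21,0,-0.16,1],[0,0.082,0,-0.336,0,-0.032,1],[0,0.082,0,-0.336,0,-0.032,1],[0,0.082,0,-0.336,0,-0.032,1]]}}

```text
clock: 12.5
eef_pos: [566.6, -0.2, 46.4]
tcp_rot: [3.138, -1.047, 1.767]
contact_force: [0.4, -0.6, 0.7]
opening: -0.001
grasp_force: 0.0
```

```bash
python3 - <<'E'
from h import *
s=r.sense();p=s['eef_pos'];print(p,s['tcp_rot'],s['contact_force'])
A=R.from_euler("xyz",s['tcp_rot']).as_matrix()
im=r.grab_frame('top').mean(2)
# brightness along the projected tool axis: where the visible finger ends
for d in range(10,-60,-4):
    q=proj("top",p+d*A[:,2]+8*A[:,0]);print(d,q.round(1),cv2.getRectSubPix(im.astype(np.float32),(1,5),tuple(map(float,q))).ravel().round().tolist())
for d in(10,20,30,40):
    q=lip+d*b;q[2]=45;print(d,row(q,ori(30)))
E
```

```text
[ 5.66582043e+02 -2.13487976e-01  4.64202302e+01] [ 3.13846316 -1.04650613  1.76681837] [ 0.39952403 -0.63547893  0.7386074 ]
10 [311.1 197.1] [145.0, 146.0, 146.0, 147.0, 147.0]
6 [312.2 196.8] [154.0, 152.0, 151.0, 153.0, 150.0]
2 [313.4 196.5] [160.0, 159.0, 157.0, 158.0, 157.0]
-2 [314.5 196.2] [160.0, 160.0, 158.0, 159.0, 159.0]
-6 [315.6 195.9] [159.0, 159.0, 159.0, 160.0, 160.0]
-10 [316.8 195.6] [160.0, 160.0, 160.0, 161.0, 162.0]
-14 [317.9 195.3] [162.0, 162.0, 162.0, 164.0, 164.0]
-18 [319. 195.] [162.0, 161.0, 162.0, 163.0, 165.0]
-22 [320.2 194.7] [157.0, 161.0, 162.0, 162.0, 162.0]
-26 [321.3 194.4] [146.0, 146.0, 153.0, 157.0, 159.0]
-30 [322.5 194.1] [142.0, 126.0, 124.0, 140.0, 146.0]
-34 [323.6 193.8] [131.0, 119.0, 108.0, 127.0, 131.0]
-38 [324.8 193.5] [116.0, 117.0, 110.0, 124.0, 119.0]
-42 [325.9 193.2] [115.0, 119.0, 104.0, 125.0, 114.0]
-46 [327.1 192.9] [122.0, 121.0, 105.0, 128.0, 111.0]
-50 [328.3 192.6] [114.0, 117.0, 110.0, 122.0, 111.0]
-54 [329.4 192.3] [117.0, 123.0, 110.0, 123.0, 111.0]
-58 [330.6 192. ] [124.0, 121.0, 102.0, 128.0, 112.0]
10 [0.0, 0.001, 0.001, 0.104, -0.001, 0.195]
20 [0.0, 0.001, 0.001, 0.124, -0.001, 0.23]
30 [0.0, 0.001, 0.001, 0.144, -0.001, 0.264]
40 [0.0, 0.001, 0.001, 0.164, -0.001, 0.299]
```

The image shows the finger ending about 27 mm short of the TCP, so I'll insert that much further and watch the force.

Request:
{"fn": "carry_out", "kwargs": {"series": [[0,0,0,0.04,0,0.08,1],[0,0,0,0.08,0,0.15,1],[0,0,0,0.104,0,0.195,1],[0,0,0,0.116,0,0.215,1],[0,0,0,0.124,0,0.23,1],[0,0,0,0.124,0,0.23,1]]}}

```text
clock: 13.3
eef_pos: [553.7, 63.7, 43.0]
tcp_rot: [3.14, -1.046, 1.765]
contact_force: [0.3, -0.8, -0.1]
opening: 0.004
grasp_force: 0.0
```

Request:
{"fn": "carry_out", "kwargs": {"series": [[0,0,0,0.01,0,0.018,1],[0,0,0,0.02,0,0.035,1],[0,0,0,0.02,0,0.035,1]]}}

```text
clock: 13.68
eef_pos: [551.5, 73.9, 43.0]
tcp_rot: [3.141, -1.047, 1.765]
contact_force: [0.9, -0.6, -0.3]
opening: -0.001
grasp_force: 0.0
```

Request:
{"fn": "carry_out", "kwargs": {"series": [[0,0,0,0.01,0,0.018,1],[0,0,0,0.01,0,0.018,1]]}}

```text
clock: 13.92
eef_pos: [550.5, 78.9, 42.9]
tcp_rot: [3.14, -1.046, 1.765]
contact_force: [-1.0, 0.7, 1.0]
opening: -0.0
grasp_force: 0.0
```

```bash
python3 - <<'E'
from h import *
s=r.sense();p0=s['eef_pos'];print(p0,s['contact_force'])
for th in range(4,108,4):
    a=np.radians(th);p=p0+140*(1-np.cos(a))*b;p[2]+=140*np.sin(a);print(th,row(p,ori(30))[3:],end=' ')
E
```

```text
[550.51469106  78.93531138  42.93661707] [-1.00261203  0.71315336  0.95425813]
4 [0.034, 0.0, -0.018] 8 [0.07, 0.0, -0.034] 12 [0.107, 0.0, -0.048] 16 [0.144, 0.0, -0.058] 20 [0.183, 0.0, -0.067] 24 [0.221, 0.0, -0.072] 28 [0.26, 0.0, -0.075] 32 [0.299, 0.0, -0.075] 36 [0.338, 0.0, -0.072] 40 [0.377, 0.0, -0.067] 44 [0.415, 0.0, -0.059] 48 [0.453, 0.001, -0.048] 52 [0.49, 0.001, -0.035] 56 [0.525, 0.001, -0.019] 60 [0.56, 0.001, -0.0] 64 [0.593, 0.001, 0.02] 68 [0.625, 0.001, 0.043] 72 [0.655, 0.001, 0.068] 76 [0.683, 0.001, 0.095] 80 [0.709, 0.001, 0.124] 84 [0.733, 0.001, 0.155] 88 [0.755, 0.001, 0.188] 92 [0.775, 0.001, 0.221] 96 [0.792, 0.001, 0.257] 100 [0.806, 0.001, 0.293] 104 [0.819, 0.001, 0.33]
```

Request:
{"fn": "carry_out", "kwargs": {"series": [[0,0,0,0.034,0,-0.018,1],[0,0,0,0.07,0,-0.034,1],[0,0,0,0.107,0,-0.048,1],[0,0,0,0.144,0,-0.058,1],[0,0,0,0.183,0,-0.067,1],[0,0,0,0.221,0,-0.072,1],[0,0,0,0.26,0,-0.075,1],[0,0,0,0.26,0,-0.075,1]]}}

```text
clock: 14.92
eef_pos: [547.6, 94.9, 109.3]
tcp_rot: [3.138, -1.046, 1.767]
contact_force: [0.2, -1.6, 0.2]
opening: 0.001
grasp_force: 0.3
```

```bash
python3 - <<'E'
from h import *
s=r.sense();p0=s['eef_pos'];print(p0,s['contact_force'])
im=r.grab_frame('top');im0=cv2.imread('pics/top0.png')[:,:,::-1]
for v in(212,218):print(v,im[v,280:312].mean(1).round().astype(int).tolist())
E
```

```text
[547.64230995  94.9251267  109.26080076] [ 0.23230401 -1.56142212  0.16784438]
212 [135, 136, 136, 135, 134, 133, 134, 132, 136, 137, 137, 135, 138, 133, 132, 131, 125, 111, 116, 126, 132, 136, 136, 135, 134, 131, 130, 131, 124, 126, 123, 122]
218 [136, 132, 131, 135, 134, 134, 134, 133, 132, 134, 137, 136, 136, 130, 119, 129, 138, 139, 147, 150, 151, 149, 149, 149, 148, 146, 148, 145, 144, 145, 142, 144]
```

The lip edge has moved 6 to 11 px toward the hinge, which fits about 28° open, and the force is near zero. Continuing along the arc.

Request:
{"fn": "carry_out", "kwargs": {"series": [[0,0,0,0.039,0,0,1],[0,0,0,0.078,0,0.003,1],[0,0,0,0.117,0,0.008,1],[0,0,0,0.155,0,0.016,1],[0,0,0,0.193,0,0.027,1],[0,0,0,0.23,0,0.04,1],[0,0,0,0.265,0,0.056,1],[0,0,0,0.3,0,0.075,1]]}}

```text
clock: 15.98
eef_pos: [537.1, 148.0, 164.5]
tcp_rot: [3.14, -1.046, 1.765]
contact_force: [-0.1, -0.2, -0.1]
opening: 0.001
grasp_force: 0.3
```

Request:
{"fn": "carry_out", "kwargs": {"series": [[0,0,0,0.033,0,0.02,1],[0,0,0,0.065,0,0.043,1],[0,0,0,0.095,0,0.068,1],[0,0,0,0.123,0,0.095,1],[0,0,0,0.149,0,0.124,1],[0,0,0,0.149,0,0.124,1]]}}

```text
clock: 16.73
eef_pos: [528.1, 192.8, 181.0]
tcp_rot: [3.14, -1.046, 1.766]
contact_force: [-0.6, 0.3, -0.4]
opening: -0.0
grasp_force: 0.0
```

```bash
python3 - <<'E'
from h import *
s=r.sense();p0=s['eef_pos'];print(p0,s['contact_force'],s['qpos'])
im=r.grab_frame('top')
for v in(190,212):print(v,im[v,240:312].mean(1).round().astype(int).tolist())
E
```

```text
[528.07028765 192.75374644 181.01897851] [-0.58644941  0.30741833 -0.3686058 ] [-0.20780555  0.57771672  1.81846982  0.93513944  1.43176337 -0.88958716]
190 [154, 153, 154, 154, 153, 141, 131, 116, 85, 58, 54, 55, 60, 63, 66, 79, 85, 87, 85, 89, 90, 83, 75, 54, 48, 45, 45, 48, 42, 35, 41, 64, 71, 60, 52, 48, 49, 50, 53, 55, 48, 45, 42, 50, 45, 49, 53, 54, 51, 51, 54, 51, 52, 52, 50, 52, 51, 50, 51, 49, 50, 64, 119, 148, 147, 128, 92, 73, 68, 62, 86, 113]
212 [145, 142, 146, 149, 151, 153, 154, 154, 152, 145, 135, 133, 120, 85, 63, 56, 59, 63, 60, 74, 83, 88, 89, 89, 89, 88, 89, 83, 73, 59, 57, 55, 52, 52, 52, 53, 48, 45, 52, 62, 75, 71, 77, 85, 84, 80, 73, 68, 70, 87, 93, 96, 100, 120, 119, 94, 100, 97, 99, 101, 103, 128, 148, 151, 156, 163, 165, 163, 163, 162, 162, 160]
```

The lip edge at about col 247 means the lid is near upright. I'll push gently on past upright.

Request:
{"fn": "carry_out", "kwargs": {"series": [[0,0,0,0.012,0,0.021,1],[0,0,0,0.024,0,0.042,1],[0,0,0,0.036,0,0.063,1],[0,0,0,0.048,0,0.083,1],[0,0,0,0.048,0,0.083,1],[0,0,0,0.048,0,0.083,1],[0,0,0,0.048,0,0.083,1]]}}

```text
clock: 17.65
eef_pos: [523.9, 215.4, 180.8]
tcp_rot: [3.14, -1.046, 1.765]
contact_force: [-0.2, 0.4, -0.4]
opening: -0.001
grasp_force: 0.0
```

```bash
python3 - <<'E'
from h import *
s=r.sense();p0=s['eef_pos'];print(p0,s['contact_force'])
im=r.grab_frame('top')
for v in(190,212):print(v,im[v,220:275].mean(1).round().astype(int).tolist())
E
```

```text
[523.93754294 215.41080459 180.81587402] [-0.23063943  0.39345625 -0.35614957]
190 [156, 153, 155, 156, 151, 142, 131, 119, 85, 60, 60, 61, 61, 60, 66, 65, 66, 63, 63, 62, 58, 57, 57, 57, 62, 62, 58, 60, 62, 64, 53, 60, 63, 54, 53, 53, 53, 52, 51, 43, 40, 39, 45, 52, 62, 60, 52, 48, 49, 53, 53, 50, 48, 48, 49]
212 [154, 154, 152, 152, 154, 157, 158, 153, 147, 144, 139, 134, 115, 81, 71, 69, 72, 72, 67, 69, 68, 70, 70, 72, 69, 70, 72, 70, 71, 68, 69, 69, 71, 74, 73, 70, 77, 68, 55, 51, 52, 49, 54, 46, 49, 47, 45, 42, 44, 45, 56, 72, 85, 89, 85]
```

The lip edge is now at col 227, which is the wide-open stop. I'll withdraw along the tool and up.

Request:
{"fn": "carry_out", "kwargs": {"series": [[0,0,0,0,0,-0.15,1],[0,0,0,0,0,-0.35,1],[0,0,0,0,0,-0.55,1],[0,0,0,0.03,0,-0.75,1],[0,0,0,0.03,0,-0.75,1],[0,0,0,0.03,0,-0.75,1],[0,0,0,0.03,0,-0.75,1]]}}

```text
clock: 18.58
eef_pos: [553.4, 61.0, 280.4]
tcp_rot: [-3.14, -1.047, 1.763]
contact_force: [-0.2, -0.3, -0.3]
opening: -0.001
grasp_force: 0.0
```

```bash
python3 - <<'E'
from h import *
s=r.sense();print(s['eef_pos'],s['contact_force'])
t=r.grab_frame("top");sc=r.grab_frame("scene")
cv2.imwrite("pics/s8.png",np.vstack([cv2.resize(t[130:280,215:455],(480,300)),cv2.resize(sc[120:270,220:460],(480,300))])[:,:,::-1])
E
```

```text
[553.40388277  60.96407675 280.38586575] [-0.2428618  -0.32127502 -0.34983636]
```

View pics/s8.png

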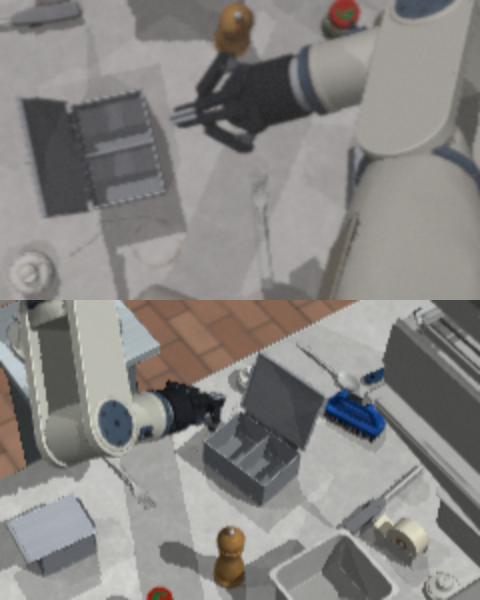

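The wide lid leans open on its stop, the narrow lid is shut, the other things are undisturbed, and the arm is clear.

```bash
python3 -c "
from rig import r
print(r.sign_off())"
```

```text
the job is handed in; nothing more can be done
None
```

The job is handed in at about 18.6 s: the narrow lid was shut first, then the wide lid was flipped past upright and now leans open by itself; the first try at the wide lid slipped and it dropped shut softly, and the last pictures show both boxes and the other things in view where they were.

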